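Take the bayonet lens off the inspection camera

ROBOT

A 6-joint arm with a two-finger parallel gripper is mounted at the origin on the work surface. World frame = base frame: x ahead of the robot, y to its left, z up, the work surface at z = 0. Lengths are in m, angles in rad, forces in N, time in s.
With the tool pointing down it reaches from about 0.375 to 0.75 m from the base axis. Payload 9 kg.
Tool frame: the origin (TCP) lies between the finger pads; the fingertips stand 14 mm ahead of it and the grasp point (between the pads) lies 5 mm behind it; z points along the fingers, y is the line along which they close (so a half turn about z gives the same grasp; the last joint's range is limited). The gripper opens to 85 mm and grips with 20 to 120 N. Pads are 22 mm wide; open, the fingers measure 114 mm over their backs; the gripper's body (76 mm by 85 mm) begins 54 mm behind the grasp point. The pads swing forward as they close: fully open they stand 13 mm farther back than shut.
Start: joints at [1.116, 0.104, 0.097, 1.564, 0, 1.353], TCP at [0.141, 0.583, 0.245] pointing down, gripper open.
Joint ranges: [-2.99, 2.99], [-0.84, 1.86], [-1.1, 1.16], [-1.84, 2.11], [-1.51, 1.56], [-3.14, 3.14]. Speed limits (rad/s): [2.22, 2.22, 2.57, 3.14, 3.14, 3.14].

INTERFACE

Orientations are given as a unit quaternion [w, x, y, z].
In Python, from plant import bot gives the robot as it stands.
- The arm moves only by the shell command python3 -m creep 'ROWS' [FORCE]. ROWS is text: rows parted by semicolons, each of 7 numbers parted by spaces: the turn, a rotation vector about the tool's x, y, z in rad, then the shift along the tool's x, y, z in cm, then the opening in per cent of the stroke, from 0 (shut) to 100 (fully open). In form: ax ay az x y z gripper; .... A call has 1 to 8 rows; each row shifts and turns the commanded pose from where the row before left it, along the tool's axes as they then stand; what a row does not reach is not made up. A row lasts 1/10 s, in which the tool goes at most 50 mm and 8.59 degrees, less where a joint would pass 70% of its speed; a pose out of reach is approached as far as the arm can. A call is refused whole if a number of a shift passes 5 or a number of a turn 0.15, either way. A call with a gripper value outside its range is refused whole. The fingers move at their own pace and stop on an object; FORCE is the grip in N (left out, the last holds). Time passes only in rows, so rows that do not move let the fingers close. It gives the time, the measured TCP pose, the force, the opening and the grip force at its end, in the units of the state.
- bot.sense(): the state, without advancing time (a new reading comes with each control period).
- bot.snapshot(name): name is "scene" or "top" or "wrist"; returns a dict with "image" (420x560x3 uint8, blue, green, red), "fx", "fy", "cx", "cy" (pixels), "R" (3x3) and "t" (3): a world point X has camera coordinates R X + t. Camera axes: x right, y down, z forward; pixel columns grow to the right and rows downward; lengths in m; the calibration is good to about 2 mm. A picture is of the moment at which its call begins. There is no depth.
- bot.sign_off(): hands the job in; it is judged then, once.
The state is a dict: "time_s": time; "joint_pos": joint angles; "joint_velocities": joint speeds; "joint_efforts": joint torques, N m; "position": TCP position; "ee_rot": TCP orientation; "force": force on the tool from outside, world axes, zero at the start; "torque": the same for the moment, N m; "width": finger opening in m; "gripper_force": force on a finger pad.
Only numpy, scipy, OpenCV 4.12 (cv2) and the standard library are available. Lean on these libraries where they do the work, as an engineer would, in place of code of your own. Each camera call takes 0.05 s, during which the arm holds its last target. There are 200 camera calls.

TASK

Take the lens off the inspection camera that lies on its back: push the steel release button on the camera all the way down (it stays down), turn the lens about a quarter turn anticlockwise seen from above until you feel its stop (where that comes differs from camera to camera), and lift it straight off. Then stand the lens upright in the round lens rest, gently and fully home, and let go. Do not force the lens against the lock, the stops or the mount, go gently on the button, and leave everything else where it is.

Things in the scene. Friction and masses are not known exactly. Their poses are not given: they have to be found in the camera images.
- lens: Lens standing upright on the camera, 74 mm tall, 0.18 to 0.33 kg. Origin: centre of its underside; z up. Upwards from it: steel tail 32 mm across, 0 to 12 mm, with two opposite lugs at 0 to 5 mm along own +x and -x (43 mm over both, 18 mm wide); flange 62 mm across, 12 to 18 mm; black barrel to grip, 54 mm across, 18 to 74 mm. White index mark on the flange at +x.
- lens_top (a point): Centre of the lens's top face, 74 mm above the lens origin on its axis; axes as the lens. Grip the barrel around 20 mm below this point, from above; any yaw.
- mount (a point): Centre of the camera's bayonet mount: on the lens axis, at the top face of its 5 mm steel plate, 67 mm above the table; z up, x towards the release button. Slots for the lugs lie up to 24 degrees clockwise or 6 anticlockwise of x. Locked: lens origin 10 mm below, lens x about 80 degrees clockwise (from above) of mount x, with a few degrees of play and 1.5 mm side play.
- spring (a joint): Brass spring plate under the lens, m: pushes the lens up with about 6 N against the mount plate; about 0 while locked, rises to 0.003 when the lugs are in the slots and the lens comes up. Turning needs under 0.15 N m until the stop. A lens let go part way stays at its angle.
- camera: Camera fixed to the table: white box 145 x 94 x 45 mm high, with a mount collar 78 mm across up to 67 mm. Origin on the table under the lens axis; x towards the button; box from -50 to +95 mm in x. Button down, the lens turns anticlockwise to a firm stop, 55 to 87 degrees on: it differs from camera to camera and must be felt. It comes off only within 4 degrees short of the stop. Over 45 N between lens and camera is forcing.
- release_top (a point): Centre of the top face of the release button: plain steel, 20 mm across, on a black housing 30 x 34 mm, 64 mm from the lens axis along camera x; 79 mm above the table when up. z up. It moves with the button.
- release (a joint): How far the release button is down, m: 0 up, 0.010 fully down. It needs about 3.5 N at first and 5.5 N near the end, then meets a hard stop; it stays where it is left. The lock is clear from about 0.006. Over 30 N on the button or camera is too rough.
- rest: Lens rest fixed to the table: square aluminium plate 90 x 90 x 6 mm with a black ring, 72 mm outside, 53 mm inside, its top 20 mm above the table. Origin on the table under the ring's centre. The lens tail goes into the ring (3 mm play all round) and the flange sits on the ring: lens origin then 8 mm above the table.
- lens_cap: flat black lens cap, disc 56 mm across, 10 mm high; origin under its centre; leave alone
- screwdriver: small screwdriver lying on the table, 130 mm long; leave alone
- gauge_block: steel gauge block 35 x 30 x 12 mm; leave alone
- filter_ring: aluminium filter ring, 52 mm across, 8 mm high; leave alone
- pin_gauge: standing steel pin gauge, 22 mm across, 50 mm high; leave alone
- cleaner: small bottle, 40 mm across, 85 mm high; leave alone
- wipes: cardboard box 110 x 200 x 80 mm high; leave alone
Things that resemble listed ones, but are neither listed nor needed, are in the scene too. Of the things like the lens, leave any that is orange or red; of the rest the smaller one is meant.

How it is judged:
By the outcome, as a careful person would: the job done as asked, in the order asked, and still so for the second after the job is handed in, with the robot touching nothing.
It also fails if it takes over 72 s, if anything falls off the work surface, if the arm or the gripper's body presses on something with over 40 N, if the wrist force passes 120 N, or if a joint passes its speed limit or range.

## Working session

There is one attempt and no reset: what is moved stays moved. The work goes in short steps, Python scripts to look and compute and a shell command to move; the robot and the scene stay as the last step left them, time stands still between calls to the robot, and variables do not carry over. Pictures are saved under pics/ and viewed, at most 10 in all, crops included, and the job is handed in when it is done.

```bash
ls; mkdir -p pics
python3 - <<'E'
from plant import bot
import cv2,numpy as np
s=bot.sense(); print(s)
a=[]
for n in("scene","top","wrist"):
    d=bot.snapshot(n); cv2.imwrite(f"pics/{n}0.png",d["image"]); np.savez(f"{n}0.npz",**d)
    print(n,d["fx"],d["cx"],d["cy"],np.round(-d["R"].T@d["t"],3))
E
```

```text
pics
{'time_s': 0.0, 'joint_pos': array([1.11629623e+00, 1.04693076e-01, 9.64471865e-02, 1.56389693e+00,
       9.80560952e-06, 1.35303736e+00]), 'joint_velocities': array([-0.0008323 , -0.00125955, -0.00061822,  0.00047189, -0.0002087 ,
        0.0007465 ]), 'joint_efforts': array([ 1.08023938e-03, -5.56931233e+01,  5.03651726e+01,  1.70394365e-02,
       -1.45510180e-04,  1.11067132e-05]), 'position': array([0.14059971, 0.58296411, 0.2445138 ]), 'ee_rot': array([-2.26689615e-04,  1.18094308e-01,  9.93002156e-01, -6.33954677e-04]), 'force': array([-0.0864157 , -0.09859045,  0.36202144]), 'torque': array([ 0.03555973, -0.02755697,  0.01132573]), 'gripper_force': 0.0, 'width': 0.08535452827819738}
scene 492.19382234551296 281.5993847982825 212.90978385536746 [1.016 0.707 0.942]
top 497.4878383788336 273.5960279030551 209.52309978047418 [0.515 0.125 1.101]
wrist 309.41692785447924 281.71006025923344 207.17363945066293 [0.075 0.598 0.374]
```

View pics/top0.png

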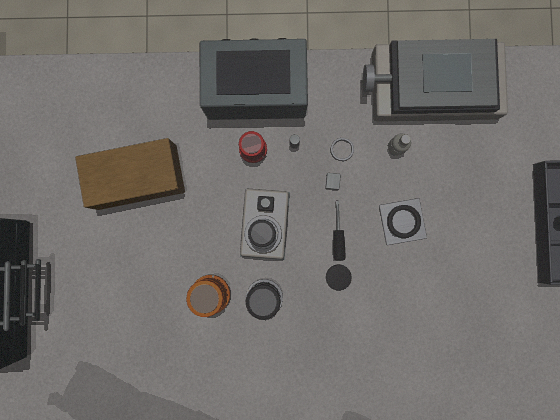

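View pics/scene0.png

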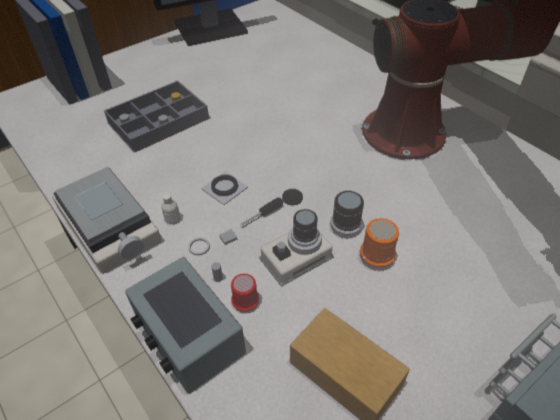

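The two pictures show these lens-like things in the top view:
- grey lens on the white camera at (263,235)
- larger grey lens on the table at (264,300)
- orange one at (207,298)
- red one at (252,145)

The grey lens on the camera fits: it is the smaller of the non-orange, non-red ones and stands on the white box. The button is at about (265,203) and the rest at about (404,222). I'll confirm this in one crop and measure.

```bash
cat > h.py <<'E'
import numpy as np,cv2
from scipy.spatial.transform import Rotation as Ro
def ray(d,uv,z):
    c=-d["R"].T@d["t"]; v=d["R"].T@np.array([(uv[0]-d["cx"])/d["fx"],(uv[1]-d["cy"])/d["fy"],1])
    return c+v*(z-c[2])/v[2]
def proj(d,X):
    p=d["R"]@np.asarray(X,float)+d["t"]; return np.array([d["cx"]+d["fx"]*p[0]/p[2],d["cy"]+d["fy"]*p[1]/p[2]])
def rot(s): 
    q=s["ee_rot"]; return Ro.from_quat([q[1],q[2],q[3],q[0]])
def blobs(mask,amin=30):
    cs,_=cv2.findContours(mask,cv2.RETR_LIST,cv2.CHAIN_APPROX_NONE)
    return [c for c in cs if cv2.contourArea(c)>amin]
E
python3 - <<'E'
from h import *
d=np.load("top0.npz"); im=d["image"]
x0,y0,x1,y1=225,175,445,335
cv2.imwrite("pics/crop1.png",cv2.resize(im[y0:y1,x0:x1],None,fx=3.6,fy=3.6,interpolation=cv2.INTER_CUBIC))
for n,uv,z in(("lens top",(263,234),.131),("button",(265,203),.079),("rest",(404,222),.02),("big top",(263,299),.1)):
    print(n,ray(d,uv,z).round(4))
print("px/m x",proj(d,[.5,.1,0]),proj(d,[.6,.1,0]),proj(d,[.5,.2,0]))
g=cv2.cvtColor(im,cv2.COLOR_BGR2GRAY)
for n,(a,b,c,e) in dict(lens=(240,215,288,262),but=(252,190,280,216),rest=(375,195,432,248)).items():
    sub=g[b:e,a:c]
    for t in(60,90,150,185):
        for inv in(0,1):
            for c_ in blobs(cv2.threshold(sub,t,255,inv)[1],60):
                (u,v),(w,h),an=cv2.minAreaRect(c_)
                if max(w,h)<1.3*min(w,h): print(n,t,inv,round(u+a,1),round(v+b,1),round(w),round(h),round(an),cv2.contourArea(c_))
E
```

```text
lens top [0.5303 0.1623 0.131 ]
button [0.5949 0.1596 0.079 ]
rest [ 0.5547 -0.139   0.02  ]
big top [0.4014 0.1647 0.1   ]
px/m x [293.63416306 248.3911148 ] [293.03926147 203.17526175] [248.3288669  248.86151013]
lens 60 0 261.4 232.8 21 21 63 353.5
lens 60 0 261.5 233.5 28 28 45 631.0
lens 60 0 263.5 238.0 47 46 0 2134.5
lens 60 1 261.4 232.8 23 23 63 418.5
lens 60 1 261.5 233.0 26 27 90 551.0
lens 90 0 261.0 233.0 20 20 90 312.5
lens 90 0 262.0 236.0 30 36 0 838.5
lens 90 0 263.5 238.0 47 46 0 1888.0
lens 90 1 261.5 233.0 22 22 45 375.5
lens 90 1 262.2 236.0 34 29 87 722.0
lens 150 1 263.5 238.0 47 46 0 2162.0
lens 185 1 263.5 238.0 47 46 0 2162.0
but 60 0 265.2 203.3 18 16 5 260.5
but 60 0 265.5 202.5 25 27 90 675.0
but 60 1 265.0 202.5 11 11 45 88.0
but 60 1 265.2 203.3 16 14 5 203.5
but 90 0 265.0 204.0 18 18 0 296.5
but 90 0 265.5 202.5 25 27 90 672.0
but 90 1 264.8 202.2 10 9 45 76.5
but 90 1 265.0 204.0 16 16 90 235.5
but 150 1 265.5 202.5 25 27 90 675.0
but 185 1 265.5 202.5 25 27 90 675.0
rest 60 0 403.2 221.2 23 23 14 403.5
rest 60 0 403.5 221.0 35 34 0 930.0
rest 60 0 403.0 221.0 52 56 90 2912.0
rest 60 1 403.3 221.2 25 24 45 470.5
rest 60 1 403.5 221.0 32 33 90 834.0
rest 90 0 403.0 221.0 23 21 45 370.0
rest 90 0 403.5 221.5 35 35 0 971.0
rest 90 0 403.0 221.0 52 56 90 2912.0
rest 90 1 403.0 221.0 24 23 45 434.0
rest 90 1 403.5 221.5 33 33 90 873.0
rest 150 1 403.0 221.0 52 56 90 2912.0
rest 185 1 403.0 221.0 52 56 90 2912.0
```

View pics/crop1.png

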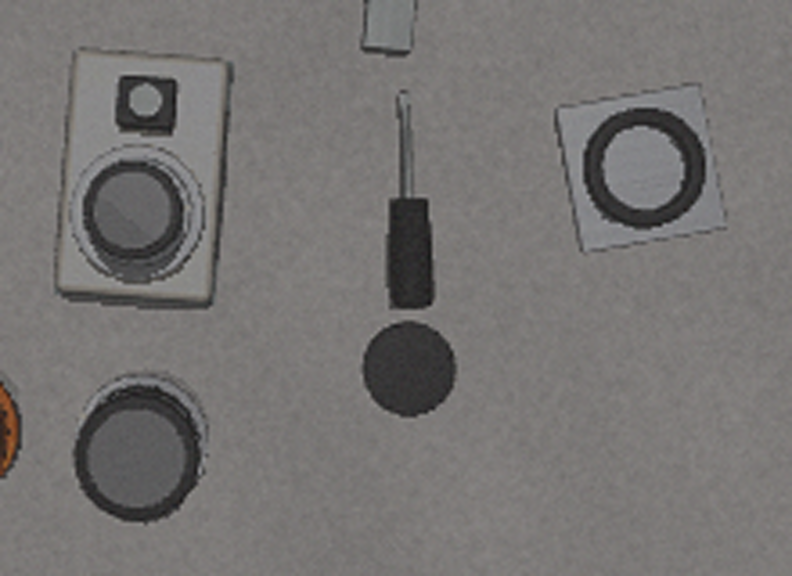

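The crop confirms it. The smaller grey lens sits in the camera collar at crop (133,211), with the steel button on its black housing at (147,100). The grey lens at (138,455) is larger and stands loose. The rest ring is at (645,168). Next I'll compute positions and the first move.

```bash
cat >> h.py <<'E'
def go(s,target,yaw=None):
    """print shift in tool axes (cm) to reach target at the present orientation; yaw = wanted angle of tool x, deg"""
    R=rot(s); d=R.inv().apply(np.asarray(target)-s["position"])*100
    x=R.apply([1,0,0]); a=np.degrees(np.arctan2(x[1],x[0])); tilt=R.apply([0,0,1])
    print("pos",s["position"].round(4),"yaw",a.round(2),"toolz",tilt.round(3),"shift cm",d.round(2),"len",np.linalg.norm(d).round(1))
    if yaw is not None: print("az needed (after shift)",np.radians(-((yaw-a+180)%360-180)).round(3))
E
python3 - <<'E'
from h import *
from plant import bot
d=np.load("top0.npz")
L=ray(d,(261.5,233.2),.131);B=ray(d,(264.9,202.3),.079);P=ray(d,(403.3,221.2),.02)
v=(B-L)[:2]; print(L,B,P,"dist",np.linalg.norm(v),"yaw",np.degrees(np.arctan2(v[1],v[0])))
u=v/np.linalg.norm(v); tgt=[*(B[:2]+.008*u),.17]; print(tgt)
go(bot.sense(),tgt,180+np.degrees(np.arctan2(v[1],v[0])))
E
```

```text
[0.53191008 0.16520483 0.131     ] [0.5963783  0.15975816 0.079     ] [ 0.55648645 -0.13754339  0.02      ] dist 0.06469789552529176 yaw -4.8292365529538985
[np.float64(0.6043499006517835), np.float64(0.15908466600473228), 0.17]
pos [0.1406 0.583  0.2447] yaw 166.43 toolz [-0.    -0.001 -1.   ] shift cm [-55.03 -30.32   7.49] len 63.3
az needed (after shift) -0.153
```

```bash
python3 -m creep '0 0 0 -3.44 -1.9 0 100;0 0 0 -3.44 -1.9 0 0;0 0 0 -3.44 -1.9 0 0;0 0 0 -3.44 -1.9 0 0;0 0 0 -3.44 -1.9 0 0;0 0 0 -3.44 -1.9 0 0;0 0 0 -3.44 -1.9 0 0;0 0 0 -3.44 -1.9 0 0' 30; python3 -m creep '0 0 0 -3.44 -1.9 0 0;0 0 0 -3.44 -1.9 0 0;0 0 0 -3.44 -1.9 0 0;0 0 0 -3.44 -1.9 0 0;0 0 0 -3.44 -1.9 0 0;0 0 0 -3.44 -1.9 0 0;0 0 0 -3.44 -1.9 0 0;0 0 -0.1 -3.44 -1.9 0 0'; python3 -m creep '0 0 -0.053 0 0 0 0;0 0 0 0 0 0 0;0 0 0 0 0 0 0'
python3 - <<'E'
from h import *
from plant import bot
s=bot.sense(); print(s["time_s"],s["joint_pos"].round(3),s["force"],s["width"]); go(s,[.6043,.1591,.17],175.2)
d=bot.snapshot("wrist"); cv2.imwrite("pics/w1.png",d["image"]); np.savez("w1.npz",**d)
print(proj(d,[.5319,.1652,.131]),proj(d,[.5964,.1598,.079]))
E
```

```text
time_s: 0.95
position: [0.3735, 0.3697, 0.2452]
ee_rot: [-0.0, 0.118, 0.993, 0.0]
force: [0.5, 0.2, 0.6]
width: -0.0003
gripper_force: 0.0
time_s: 1.75
position: [0.6054, 0.1574, 0.245]
ee_rot: [-0.0, 0.068, 0.998, 0.0]
force: [0.2, 0.7, 0.6]
width: 0.0004
gripper_force: 0.0
time_s: 2.05
position: [0.6041, 0.1589, 0.2451]
ee_rot: [-0.0, 0.043, 0.999, 0.0]
force: [-0.7, -0.7, 0.6]
width: 0.0001
gripper_force: 0.0
2.05 [0.048 0.181 0.181 1.571 0.    0.133] [-0.68621567 -0.69949292  0.57308794] 0.00010067032022938356
pos [0.6041 0.1589 0.2451] yaw 175.11 toolz [-0.001  0.    -1.   ] shift cm [-0.02  0.02  7.51] len 7.5
az needed (after shift) -0.002
[282.68400529 114.82881164] [282.66145173 185.36097428]
```

View pics/w1.png

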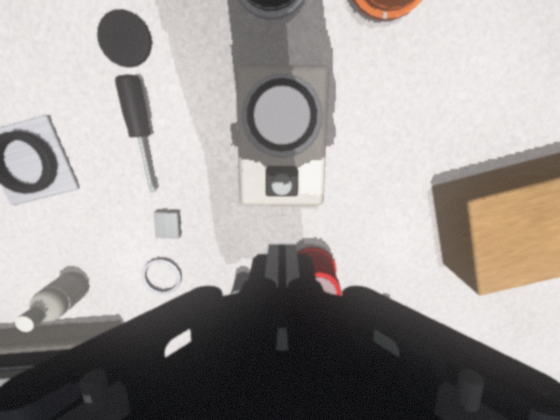

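The wrist view shows the lens top at (282,114) and the button at (282,186). Both are within 1 px of the projections, so I'm descending onto the button.

```bash
python3 -m creep '0 0 0 0 0 3.5 0;0 0 0 0 0 3.5 0;0 0 0 0 0 3.5 0;0 0 0 0 0 3 0;0 0 0 0 0 0.9 0;0 0 0 0 0 0 0'; python3 -m creep '0 0 0 0 0 0.2 0;0 0 0 0 0 0.2 0;0 0 0 0 0 0.2 0;0 0 0 0 0 0 0';  python3 -m creep '0 0 0 0 0 0.15 0;0 0 0 0 0 0.15 0;0 0 0 0 0 0 0'
```

```text
time_s: 2.7
position: [0.6033, 0.1592, 0.1005]
ee_rot: [-0.001, 0.042, 0.999, -0.0]
force: [-0.4, 0.3, -0.2]
width: -0.0
gripper_force: 0.0
time_s: 3.1
position: [0.6048, 0.1587, 0.0958]
ee_rot: [0.0, 0.042, 0.999, 0.0]
force: [0.2, -0.1, -0.1]
width: 0.0003
gripper_force: 0.0
time_s: 3.4
position: [0.6046, 0.1587, 0.0924]
ee_rot: [0.0, 0.042, 0.999, 0.0]
force: [-0.2, 0.3, 0.9]
width: 0.0001
gripper_force: 0.3
```

```bash
python3 -m creep '0 0 0 0 0 0.1 0;0 0 0 0 0 0.1 0;0 0 0 0 0 0.1 0;0 0 0 0 0 0 0'; python3 -m creep '0 0 0 0 0 0.1 0;0 0 0 0 0 0.1 0;0 0 0 0 0 0 0';python3 -m creep '0 0 0 0 0 0.1 0;0 0 0 0 0 0.1 0;0 0 0 0 0 0 0'
```

```text
time_s: 3.8
position: [0.6047, 0.1586, 0.0894]
ee_rot: [0.0, 0.042, 0.999, 0.0]
force: [0.0, -0.3, 2.6]
width: 0.0001
gripper_force: 1.5
time_s: 4.1
position: [0.6046, 0.1586, 0.0873]
ee_rot: [0.0, 0.042, 0.999, 0.0]
force: [1.5, 0.3, 4.0]
width: -0.0001
gripper_force: 1.6
time_s: 4.4
position: [0.6046, 0.1586, 0.0853]
ee_rot: [0.0, 0.042, 0.999, 0.0]
force: [2.2, -0.2, 4.8]
width: 0.0001
gripper_force: 1.7
```

```bash
python3 -m creep '0 0 0 0 0 0.1 0;0 0 0 0 0 0 0';python3 -m creep '0 0 0 0 0 0.05 0;0 0 0 0 0 0 0'; python3 -m creep '0 0 0 0 0 0.05 0;0 0 0 0 0 0 0'; python3 -m creep '0 0 0 0 0 0.05 0;0 0 0 0 0 0 0'
```

```text
time_s: 4.6
position: [0.6046, 0.1586, 0.0843]
ee_rot: [0.0, 0.042, 0.999, 0.0]
force: [2.8, 0.7, 3.8]
width: -0.0002
gripper_force: 1.9
time_s: 4.8
position: [0.6047, 0.1587, 0.0839]
ee_rot: [0.0, 0.042, 0.999, 0.0]
force: [1.6, -0.2, 5.2]
width: 0.0002
gripper_force: 2.2
time_s: 5.0
position: [0.6047, 0.1587, 0.0834]
ee_rot: [0.0, 0.042, 0.999, 0.0]
force: [2.8, 0.2, 4.5]
width: -0.0001
gripper_force: 2.3
time_s: 5.2
position: [0.6047, 0.1587, 0.083]
ee_rot: [0.0, 0.042, 0.999, 0.0]
force: [2.1, -1.6, 4.9]
width: 0.0002
gripper_force: 2.7
```

```bash
for i in 1; do :; done; python3 -m creep '0 0 0 0 0 0.05 0;0 0 0 0 0 0 0'; python3 -m creep '0 0 0 0 0 0.03 0;0 0 0 0 0 0 0'; python3 -m creep '0 0 0 0 0 0.03 0;0 0 0 0 0 0 0'
```

```text
time_s: 5.4
position: [0.6047, 0.1587, 0.0829]
ee_rot: [0.0, 0.042, 0.999, 0.0]
force: [1.6, -1.7, 9.1]
width: 0.0001
gripper_force: 4.2
time_s: 5.6
position: [0.6048, 0.1587, 0.0829]
ee_rot: [0.0, 0.042, 0.999, 0.0]
force: [0.9, -0.6, 10.4]
width: -0.0001
gripper_force: 5.0
time_s: 5.8
position: [0.6048, 0.1587, 0.0829]
ee_rot: [0.001, 0.042, 0.999, 0.0]
force: [-0.4, -1.2, 11.7]
width: -0.0
gripper_force: 5.9
```

The button is fully down: a hard stop at 10 mm with about 12 N. Now up, open and over the lens, with a check of the lens centre in the wrist image.

```bash
python3 -m creep '0 0 0 0 0 -2 0;0 0 0 0 0 -4 0;0 0 0 0 0 -4 0;0 0 0 0 0 -4 0;0 0 0 2.4 0 0 100;0 0 0 2.5 0 0 100;0 0 0 2.4 0 0 100;0 0 0 0 0 0 100'; python3 -m creep '0 0 0 0 0 0 100;0 0 0 0 0 0 100'
python3 - <<'E'
from h import *
from plant import bot
d1=np.load("w1.npz")
for nm,d,c in(("w1",d1,(282,114)),("now",bot.snapshot("wrist"),None)):
    im=d["image"]; g=cv2.cvtColor(im,cv2.COLOR_BGR2GRAY)
    if c is None: c=proj(d,[.5319,.1652,.131]); cv2.imwrite("pics/w2.png",im)
    print(nm,"pred",c)
    for t in(40,60,80,110):
        for ct in blobs(cv2.threshold(g,t,255,0)[1],800):
            (u,v),(w,h),a=cv2.minAreaRect(ct)
            if np.hypot(u-c[0],v-c[1])<15 and w<200: e=cv2.fitEllipse(ct); print(t,np.round(e[0],1),np.round(e[1]),ray(d,e[0],.131).round(4))
s=bot.sense(); print(s["width"],s["joint_pos"].round(3),s["torque"]); go(s,[.5319,.1652,.106],175.2)
E
```

```text
time_s: 6.6
position: [0.5288, 0.1653, 0.2209]
ee_rot: [-0.002, 0.041, 0.999, 0.0]
force: [-0.2, -0.1, -0.3]
width: 0.0583
gripper_force: 0.0
time_s: 6.8
position: [0.532, 0.1646, 0.2211]
ee_rot: [-0.0, 0.042, 0.999, 0.0]
force: [-0.3, -0.1, -0.5]
width: 0.0847
gripper_force: 0.0
w1 pred (282, 114)
80 [281.7 114.6] [58. 60.] [0.5317 0.1645 0.131 ]
80 [281.1 114.1] [70. 74.] [0.5312 0.164  0.131 ]
110 [281.7 114.6] [56. 58.] [0.5317 0.1645 0.131 ]
now pred [283.45253061 215.70147614]
110 [282.3 216.5] [55. 57.] [0.5325 0.1643 0.131 ]
0.08542008485514409 [ 0.065 -0.03  -0.084  1.518  0.     0.149] [-0.02319495  0.04034057  0.03227422]
pos [0.5321 0.1646 0.2212] yaw 175.18 toolz [-0.001  0.    -1.   ] shift cm [ 0.02  0.06 11.52] len 11.5
az needed (after shift) -0.0
```

```bash
python3 -m creep '0 0 0 0 0 3 100;0 0 0 0 0 3 100;0 0 0 0 0 3 100;0 0 0 0 0 2 100;0 0 0 0 0 0.5 100;0 0 0 0 0 0 100'; python3 -m creep '0 0 0 0 0 0 50;0 0 0 0 0 0 50;0 0 0 0 0 0 50;0 0 0 0 0 0 50;0 0 0 0 0 0 50;0 0 0 0 0 0 50' 30; python3 -c "
from plant import bot
s=bot.sense();print(s['torque'],s['force'])"
```

```text
time_s: 7.45
position: [0.5315, 0.1646, 0.1061]
ee_rot: [-0.001, 0.042, 0.999, -0.0]
force: [-0.5, -0.0, 0.4]
width: 0.0857
gripper_force: 0.0
time_s: 8.05
position: [0.5324, 0.1649, 0.1074]
ee_rot: [0.001, 0.042, 0.999, 0.0]
force: [2.4, 1.6, 4.8]
width: 0.0533
gripper_force: 34.2
[ 0.25670931 -0.52897424 -0.04615174] [2.44184743 1.62271809 4.80144315]
```

```bash
cat > st.py <<'E'
from h import *
from plant import bot
s=bot.sense();x=rot(s).apply([1,0,0]);print("t",round(s["time_s"],2),"yaw",np.degrees(np.arctan2(x[1],x[0])).round(2)%360,"T",s['torque'].round(3),"F",s['force'].round(1),"p",s["position"].round(4))
E
python3 -m creep '0 0 -0.05 0 0 0 50;0 0 -0.05 0 0 0 50;0 0 -0.05 0 0 0 50;0 0 0 0 0 0 50'|grep -v rot; python3 st.py;  python3 -m creep '0 0 -0.05 0 0 0 50;0 0 -0.05 0 0 0 50;0 0 0 0 0 0 50'|grep -v rot; python3 st.py
```

```text
time_s: 8.45
position: [0.532, 0.1647, 0.107]
force: [0.7, -0.2, 3.8]
width: 0.053
gripper_force: 34.2
t 8.45 yaw 183.84 T [ 0.026 -0.251  0.029] F [ 0.7 -0.2  3.8] p [0.532  0.1647 0.107 ]
time_s: 8.75
position: [0.5318, 0.1647, 0.1068]
force: [0.0, 0.2, 4.4]
width: 0.0532
gripper_force: 34.2
t 8.75 yaw 189.49 T [-0.054 -0.2    0.031] F [0.  0.2 4.4] p [0.5318 0.1647 0.1068]
```

```bash
python3 -m creep '0 0 -0.08 0 0 0 50;0 0 -0.08 0 0 0 50;0 0 -0.08 0 0 0 50;0 0 0 0 0 0 50'|grep force; python3 st.py;  python3 -m creep '0 0 -0.08 0 0 0 50;0 0 -0.08 0 0 0 50;0 0 -0.08 0 0 0 50;0 0 -0.08 0 0 0 50;0 0 0 0 0 0 50'|grep force; python3 st.py
```

```text
force: [0.3, 0.2, 5.0]
gripper_force: 34.3
t 9.15 yaw 203.21 T [-0.022 -0.081  0.03 ] F [0.3 0.2 5. ] p [0.5317 0.1647 0.1067]
force: [-0.6, 0.4, 4.1]
gripper_force: 34.3
t 9.65 yaw 221.47 T [-0.107 -0.072  0.011] F [-0.6  0.4  4.1] p [0.5317 0.1647 0.1067]
```

```bash
python3 -m creep '0 0 -0.04 0 0 0 50;0 0 -0.04 0 0 0 50;0 0 0 0 0 0 50'|grep gripper; python3 st.py;  python3 -m creep '0 0 -0.035 0 0 0 50;0 0 0 0 0 0 50'|grep gripper; python3 st.py; python3 -m creep '0 0 -0.035 0 0 0 50;0 0 0 0 0 0 50'|grep gripper; python3 st.py; python3 -m creep '0 0 -0.035 0 0 0 50;0 0 0 0 0 0 50'|grep gripper; python3 st.py
```

```text
gripper_force: 34.3
t 9.95 yaw 225.98 T [-0.094 -0.01   0.034] F [ 0.3 -1.   3.9] p [0.5317 0.1647 0.1067]
gripper_force: 34.3
t 10.15 yaw 228.01 T [-0.122 -0.08   0.036] F [-0.1 -0.9  3.7] p [0.5317 0.1647 0.1067]
gripper_force: 34.3
t 10.35 yaw 230.05 T [-0.096 -0.064  0.002] F [ 0.7 -0.5  4.2] p [0.5317 0.1647 0.1067]
gripper_force: 34.3
t 10.55 yaw 232.07999999999998 T [-0.08  -0.038  0.028] F [-0.2 -0.   4.7] p [0.5317 0.1648 0.1067]
```

```bash
python3 -m creep '0 0 -0.035 0 0 0 50;0 0 0 0 0 0 50'|grep gripper; python3 st.py;  python3 -m creep '0 0 -0.035 0 0 0 50;0 0 0 0 0 0 50'|grep gripper; python3 st.py; python3 -m creep '0 0 -0.035 0 0 0 50;0 0 0 0 0 0 50'|grep gripper; python3 st.py
python3 - <<'E'
from h import *
from plant import bot
d=bot.snapshot("wrist"); cv2.imwrite("pics/w3.png",d["image"])
E
```

```text
gripper_force: 34.3
t 10.75 yaw 234.1 T [-0.153 -0.082  0.026] F [0.9 0.5 3.5] p [0.5317 0.1648 0.1067]
gripper_force: 34.3
t 10.95 yaw 236.11 T [-0.15  -0.074 -0.003] F [ 0.1 -0.4  4.6] p [0.5317 0.1648 0.1067]
gripper_force: 34.3
t 11.15 yaw 238.12 T [-0.075 -0.09  -0.011] F [-0.  -0.9  4.8] p [0.5317 0.1648 0.1067]
```

View pics/w3.png

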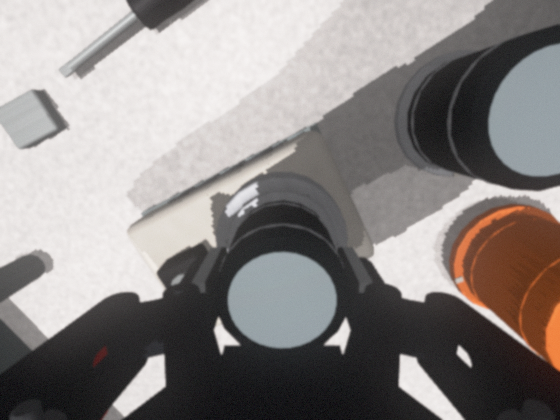

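The view shows the lens top at (282,300) and white streaks by the flange at about (240,200) and (256,188). I'll work out the direction of the white index mark and compare it with the earlier picture.

Run:
```python
from h import *
from plant import bot
d=bot.snapshot("wrist"); C=np.array([.532,.1646])
for uv in((240,203),(232,212),(240,190),(256,187),(300,190)):
    for z in(.075,.067):
        r=ray(d,uv,z)[:2]-C; print(uv,z,"r mm",(np.hypot(*r)*1000).round(1),"ang",np.degrees(np.arctan2(r[1],r[0])).round(1)%360)
a=cv2.imread("pics/w3.png")[150:260,190:370]; b=cv2.imread("pics/w2.png")[140:290,190:370]
b=cv2.resize(b,None,fx=2.2,fy=2.2,interpolation=cv2.INTER_CUBIC);a=cv2.resize(a,None,fx=2.2,fy=2.2,interpolation=cv2.INTER_CUBIC)
a=cv2.copyMakeBorder(a,0,b.shape[0]-a.shape[0],0,0,0); cv2.imwrite("pics/cmp.png",np.hstack([b,a]))
```

```text
(240, 203) 0.075 r mm 34.2 ang 279.3
(240, 203) 0.067 r mm 33.5 ang 283.1
(232, 212) 0.075 r mm 34.1 ang 290.7
(232, 212) 0.067 r mm 33.8 ang 295.3
(240, 190) 0.075 r mm 39.8 ang 272.2
(240, 190) 0.067 r mm 39.0 ang 275.0
(256, 187) 0.075 r mm 37.2 ang 259.7
(256, 187) 0.067 r mm 35.9 ang 261.7
(300, 190) 0.075 r mm 34.3 ang 221.6
(300, 190) 0.067 r mm 32.8 ang 219.9
```

View pics/cmp.png

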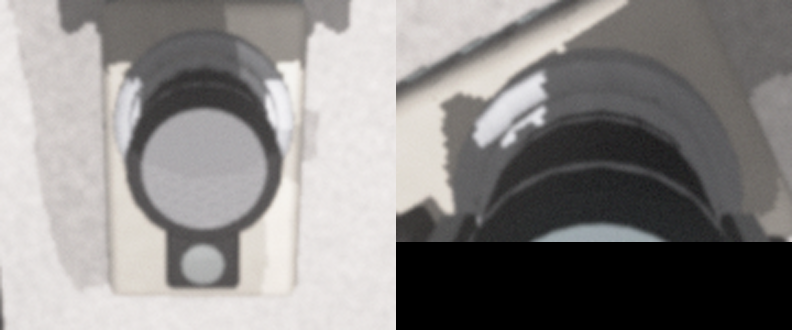

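The white streak lines up with the sunlit patch on the collar, so it's lighting and not the mark. The low torque says the lens is turning with the grip, so I'm carrying on towards the stop.

```bash
python3 -m creep '0 0 -0.035 0 0 0 50;0 0 0 0 0 0 50'|grep gripper; python3 st.py;  python3 -m creep '0 0 -0.035 0 0 0 50;0 0 0 0 0 0 50'|grep gripper; python3 st.py; python3 -m creep '0 0 -0.035 0 0 0 50;0 0 0 0 0 0 50'|grep gripper; python3 st.py
```

```text
gripper_force: 34.3
t 11.45 yaw 240.18 T [-0.093 -0.007 -0.016] F [0.7 0.1 3.6] p [0.5317 0.1648 0.1067]
gripper_force: 34.3
t 11.65 yaw 242.16 T [-0.091 -0.112  0.028] F [0.1 0.2 3.8] p [0.5318 0.1648 0.1067]
gripper_force: 34.3
t 11.85 yaw 244.16 T [-0.038 -0.077  0.03 ] F [ 0.8 -0.5  4.1] p [0.5318 0.1648 0.1067]
```

```bash
python3 -m creep '0 0 -0.035 0 0 0 50;0 0 0 0 0 0 50'|grep gripper; python3 st.py;  python3 -m creep '0 0 -0.035 0 0 0 50;0 0 0 0 0 0 50'|grep gripper; python3 st.py; python3 -m creep '0 0 -0.035 0 0 0 50;0 0 0 0 0 0 50'|grep gripper; python3 st.py
```

```text
gripper_force: 34.3
t 12.05 yaw 246.17000000000002 T [-0.023 -0.106  0.006] F [ 0.9 -0.3  4.8] p [0.5318 0.1648 0.1067]
gripper_force: 34.3
t 12.25 yaw 248.16 T [-0.029 -0.051  0.054] F [0.7 0.3 4.1] p [0.5318 0.1648 0.1067]
gripper_force: 34.3
t 12.45 yaw 250.17000000000002 T [-0.019 -0.067  0.011] F [ 0.6 -0.4  4.7] p [0.5317 0.1648 0.1067]
```

```bash
python3 -m creep '0 0 -0.035 0 0 0 50;0 0 0 0 0 0 50'|grep gripper; python3 st.py;  python3 -m creep '0 0 -0.035 0 0 0 50;0 0 0 0 0 0 50'|grep gripper; python3 st.py; python3 -m creep '0 0 -0.035 0 0 0 50;0 0 0 0 0 0 50'|grep gripper; python3 st.py
```

```text
gripper_force: 34.3
t 12.65 yaw 252.18 T [-0.045 -0.159 -0.035] F [-0.3  0.2  4.2] p [0.5317 0.1648 0.1067]
gripper_force: 34.3
t 12.85 yaw 254.18 T [-0.055 -0.091  0.081] F [0.4 0.6 3.9] p [0.5317 0.1648 0.1067]
gripper_force: 34.3
t 13.05 yaw 256.18 T [ 0.012 -0.085  0.07 ] F [0.3 0.  4.1] p [0.5318 0.1648 0.1067]
```

```bash
python3 -m creep '0 0 -0.03 0 0 0 50;0 0 0 0 0 0 50'|grep gripper; python3 st.py;  python3 -m creep '0 0 -0.03 0 0 0 50;0 0 0 0 0 0 50'|grep gripper; python3 st.py
```

```text
gripper_force: 34.3
t 13.25 yaw 258.0 T [ 0.073 -0.021 -0.027] F [0.6 0.6 4.9] p [0.5317 0.1648 0.1067]
gripper_force: 34.3
t 13.45 yaw 259.78 T [ 0.446  0.251 -0.093] F [-1.4  1.4  5.5] p [0.5315 0.1651 0.1067]
```

```bash
python3 -m creep '0 0 -0.015 0 0 0 50;0 0 0 0 0 0 50'|grep gripper; python3 st.py;  python3 -m creep '0 0 0 0 0 0 50'|grep gripper; python3 st.py
```

```text
gripper_force: 34.4
t 13.65 yaw 260.6 T [ 0.607  0.394 -0.154] F [-1.   2.6  5.5] p [0.5315 0.1651 0.1067]
gripper_force: 34.4
t 13.75 yaw 260.58 T [ 0.628  0.341 -0.186] F [-1.7  2.7  5.3] p [0.5315 0.1651 0.1067]
```

```bash
python3 -m creep '0 0 -0.012 0 0 0 50;0 0 0 0 0 0 50'|grep gripper; python3 st.py
```

```text
gripper_force: 34.4
t 13.95 yaw 261.27 T [ 0.634  0.369 -0.383] F [-1.   2.1  5.3] p [0.5315 0.1651 0.1067]
```

The stop is felt at about 85° of turn: the torque climbs to −0.38 N m. I'll back off 2° and lift gently.

```bash
python3 -m creep '0 0 0.03 0 0 0 50;0 0 0 0 0 0 50'|grep gripper; python3 st.py; python3 -m creep '0 0 0 0 0 -0.1 50;0 0 0 0 0 0 50'|grep gripper; python3 st.py; python3 -m creep '0 0 0 0 0 -0.1 50;0 0 0 0 0 0 50'|grep gripper; python3 st.py
```

```text
gripper_force: 34.3
t 14.15 yaw 259.53 T [ 0.687  0.371 -0.041] F [-1.4  2.6  5.8] p [0.5315 0.1651 0.1067]
gripper_force: 34.2
t 14.35 yaw 259.58 T [ 0.826  0.375 -0.133] F [-2.1  3.3  3.4] p [0.5315 0.165  0.1076]
gripper_force: 34.2
t 14.55 yaw 259.56 T [ 0.93   0.436 -0.065] F [-3.3  4.   2.9] p [0.5315 0.1649 0.1086]
```

```bash
python3 -m creep '0 0 0 0 0 -0.1 50;0 0 0 0 0 0 50'|grep gripper; python3 st.py; python3 -m creep '0 0 0 0 0 -0.1 50;0 0 0 0 0 0 50'|grep gripper; python3 st.py
```

```text
gripper_force: 34.1
t 14.75 yaw 259.55 T [ 1.046  0.534 -0.027] F [-2.4  4.1  3.2] p [0.5315 0.1649 0.1097]
gripper_force: 34.0
t 14.95 yaw 259.54 T [1.062 0.517 0.003] F [-2.6  4.6  1.9] p [0.5316 0.1648 0.1107]
```

```bash
python3 -m creep '0 0 0 -0.03 0.03 -0.1 50;0 0 0 0 0 0 50'|grep gripper; python3 st.py; python3 -m creep '0 0 0 0 0 -0.1 50;0 0 0 0 0 -0.1 50;0 0 0 0 0 0 50'|grep gripper; python3 st.py
```

```text
gripper_force: 33.6
t 15.15 yaw 259.53 T [ 0.552  0.02  -0.051] F [-0.8  3.5 -1.7] p [0.5316 0.1649 0.1116]
gripper_force: 33.7
t 15.45 yaw 259.53 T [-0.023 -0.04   0.05 ] F [ 0.   1.3 -1.8] p [0.5316 0.1647 0.1137]
```

```bash
python3 -m creep '0 0 0 0 0 -0.2 50;0 0 0 0 0 -0.2 50;0 0 0 0 0 0 50'|grep gripper; python3 st.py; python3 -m creep '0 0 0 0 0 -0.3 50;0 0 0 0 0 -0.4 50;0 0 0 0 0 -1 50;0 0 0 0 0 -2 50;0 0 0 0 0 -2 50;0 0 0 0 0 -1 50;0 0 0 0 0 0 50;0 0 0 0 0 0 50'; python3 st.py
python3 - <<'E'
from h import *
from plant import bot
for n in("scene","wrist","top"):
    d=bot.snapshot(n); np.savez(n+"4.npz",**d)
    print(n,proj(d,[.5317,.1648,.107]),proj(d,[.5565,-.1375,.02]))
    if n=="scene": cv2.imwrite("pics/s4.png",cv2.resize(d["image"][130:330,190:390],None,fx=3,fy=3,interpolation=cv2.INTER_CUBIC))
go(bot.sense(),[.5565,-.1375,.19])
E
```

```text
gripper_force: 33.7
t 15.75 yaw 259.54 T [ 0.006  0.01  -0.026] F [-0.8  0.8 -2.2] p [0.5318 0.165  0.1182]
time_s: 16.55
position: [0.5314, 0.1651, 0.1843]
ee_rot: [-0.0, -0.64, 0.769, 0.0]
force: [-0.2, -0.8, -4.3]
width: 0.0535
gripper_force: 33.7
t 16.55 yaw 259.54 T [-0.031  0.02   0.039] F [-0.2 -0.8 -4.3] p [0.5314 0.1651 0.1843]
scene [304.89815127 223.06931521] [224.31898381 182.44367184]
wrist [280.8666369  222.04707943] [ 170.1617959  -201.91139548]
top [262.19926788 233.51105599] [403.2796988 221.1939698]
pos [0.5309 0.165  0.1835] yaw -100.46 toolz [-0.002 -0.    -1.   ] shift cm [29.29 -8.01 -0.65] len 30.4
```

View pics/s4.png

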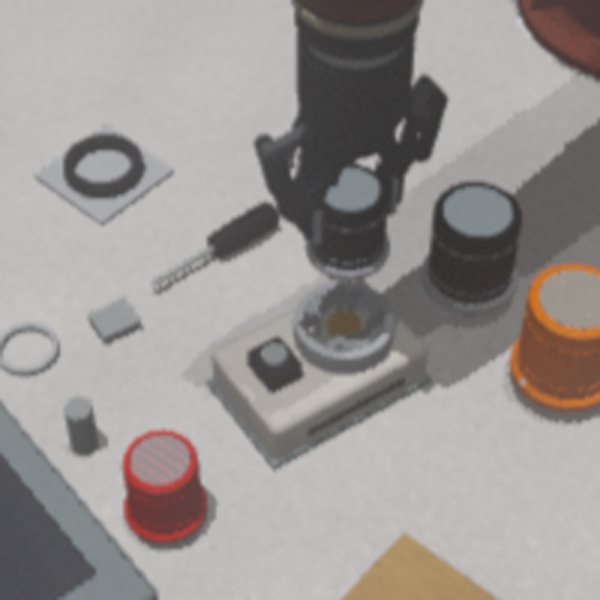

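The scene crop shows the lens off the camera and upright in the gripper; the mount is empty with the brass plate visible, and the button is down. Next I go over the rest and check its centre.

```bash
python3 -m creep '0 0 0 2 -0.5 0 50;0 0 0 3.5 -1 0 50;0 0 0 4 -1.1 0 50;0 0 0 4 -1.1 0 50;0 0 0 4 -1.1 0 50;0 0 0 4 -1.1 0 50;0 0 0 3.8 -1.1 0 50;0 0 0 2.5 -0.7 0 50'; python3 -m creep '0 0 0 1.5 -0.4 0 50;0 0 0 0 0 0 50;0 0 0 0 0 0 50'|grep gripper; python3 st.py
python3 - <<'E'
from h import *
from plant import bot
P=[.5565,-.1375]
for n in("wrist","scene","top"):
    d=bot.snapshot(n) if n=="wrist" else np.load(n+"4.npz"); im=d["image"]; g=cv2.cvtColor(im,cv2.COLOR_BGR2GRAY)
    if n=="wrist": cv2.imwrite("pics/w5.png",im); np.savez("w5.npz",**d)
    c=proj(d,[*P,.02]); print(n,c)
    for t in(45,60,75,90):
        for ct in blobs(cv2.threshold(g,t,255,0)[1],150):
            e=cv2.fitEllipse(ct)
            if np.hypot(*(np.array(e[0])-c))<12 and e[1][1]<160 : print(t,np.round(e[0],1),np.round(e[1],1),ray(d,e[0],.02)[:2].round(4))
go(bot.sense(),[*P,.07])
E
```

```text
time_s: 17.5
position: [0.5563, -0.1248, 0.1838]
ee_rot: [-0.0, -0.639, 0.769, 0.0]
force: [1.1, 0.6, -1.7]
width: 0.0532
gripper_force: 33.7
gripper_force: 33.7
t 17.8 yaw 259.54 T [ 0.068  0.015 -0.006] F [-0.5 -0.5 -1.9] p [ 0.5577 -0.1369  0.1843]
wrist [282.76062594 193.18141768]
90 [286.9 200. ] [71.1 90.6] [ 0.5537 -0.13  ]
scene [224.31898381 182.44367184]
75 [224.  185.4] [18.2 23.4] [ 0.5636 -0.1285]
90 [224.  185.1] [10.7 18.5] [ 0.5628 -0.1295]
90 [224.1 185.3] [21.1 27.1] [ 0.563  -0.1289]
top [403.2796988 221.1939698]
60 [404.8 218.5] [25.7 26. ] [ 0.5623 -0.1409]
75 [403.2 221.3] [22.1 23.2] [ 0.5563 -0.1373]
75 [403.4 221.2] [34.  35.2] [ 0.5565 -0.1378]
90 [403.2 221.2] [21.7 22.6] [ 0.5565 -0.1373]
90 [403.5 221.3] [34.5 35.4] [ 0.5563 -0.138 ]
pos [ 0.5578 -0.1365  0.1844] yaw -100.41 toolz [-0.001  0.001 -1.   ] shift cm [ 0.13  0.1  11.44] len 11.4
```

View pics/w5.png

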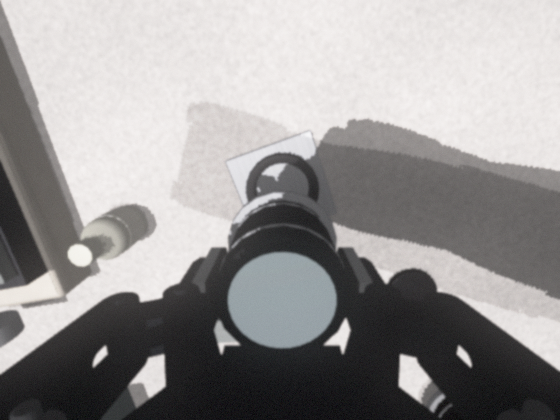

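The wrist view shows the ring centred at column 282 as predicted, with its near edge at row 153 and the rest hidden by the lens. I'll compare the visible ring edges with the predicted ones.

Run:
```python
from h import *
d=np.load("w5.npz"); g=cv2.cvtColor(d["image"],cv2.COLOR_BGR2GRAY).astype(int)
P=np.array([.5565,-.1375]); y=np.radians(259.54); tx=np.array([np.cos(y),np.sin(y)]); ty=np.array([np.sin(y),-np.cos(y)])
for k in(-40,-20,0,20,40):
    dr=np.cos(np.radians(k))*tx+np.sin(np.radians(k))*ty
    o=[proj(d,[*(P+r*dr),z]) for r,z in((.036,.006),(.036,.02),(.0265,.02),(.0265,.006),(.055,.006))]
    p=np.linspace(o[3],o[4],45); v=[g[int(round(b)),int(round(a))] for a,b in p]
    R=np.linalg.norm(p-o[3],axis=1)
    print(k,"pred outer base,outer top,inner top: ",[np.linalg.norm(q-o[3]).round(1)*np.sign((q-o[3])@(o[4]-o[3])) for q in o[:3]],"profile",list(zip(R.round().astype(int),v))[:28:1])
s=np.load("scene4.npz"); c=proj(s,[*P,.02])
print("plate corners scene pred centre",proj(s,[*P,.006]))
g2=cv2.cvtColor(s["image"],cv2.COLOR_BGR2GRAY); t=np.load("top4.npz")
for nm,D in(("scene",s),("top",t)):
    gg=cv2.cvtColor(D["image"],cv2.COLOR_BGR2GRAY)
    for th in(115,125,135,145,155):
        for ct in blobs(cv2.threshold(gg,th,255,0)[1],700):
            r=cv2.minAreaRect(ct); m=cv2.moments(cv2.convexHull(ct)); cc=(m["m10"]/m["m00"],m["m01"]/m["m00"])
            if np.hypot(*(np.array(cc)-proj(D,[*P,.006])))<15 and m["m00"]<4000: print(nm,th,np.round(cc,1),m["m00"],ray(D,cc,.006).round(4))
```

```text
-40 pred outer base,outer top,inner top:  [np.float64(9.6), np.float64(9.0), np.float64(-2.3)] profile [(np.int64(0), np.int64(209)), (np.int64(1), np.int64(181)), (np.int64(1), np.int64(148)), (np.int64(2), np.int64(110)), (np.int64(3), np.int64(94)), (np.int64(3), np.int64(80)), (np.int64(4), np.int64(83)), (np.int64(5), np.int64(83)), (np.int64(5), np.int64(86)), (np.int64(6), np.int64(86)), (np.int64(7), np.int64(94)), (np.int64(7), np.int64(94)), (np.int64(8), np.int64(93)), (np.int64(9), np.int64(93)), (np.int64(9), np.int64(93)), (np.int64(10), np.int64(90)), (np.int64(11), np.int64(106)), (np.int64(11), np.int64(131)), (np.int64(12), np.int64(176)), (np.int64(13), np.int64(201)), (np.int64(13), np.int64(224)), (np.int64(14), np.int64(224)), (np.int64(15), np.int64(227)), (np.int64(15), np.int64(227)), (np.int64(16), np.int64(227)), (np.int64(17), np.int64(227)), (np.int64(17), np.int64(228)), (np.int64(18), np.int64(228))]
-20 pred outer base,outer top,inner top:  [np.float64(9.6), np.float64(8.3), np.float64(-2.1)] profile [(np.int64(0), np.int64(218)), (np.int64(1), np.int6
[... 3183 characters left out ...]
.int64(9), np.int64(66)), (np.int64(10), np.int64(66)), (np.int64(11), np.int64(90)), (np.int64(11), np.int64(90)), (np.int64(12), np.int64(99)), (np.int64(13), np.int64(102)), (np.int64(13), np.int64(111)), (np.int64(14), np.int64(109)), (np.int64(15), np.int64(132)), (np.int64(15), np.int64(121)), (np.int64(16), np.int64(144)), (np.int64(17), np.int64(115)), (np.int64(17), np.int64(132)), (np.int64(18), np.int64(132))]
plate corners scene pred centre [224.81880189 186.15806338]
top 115 [403.4 221.3] 989.0 [ 0.5568 -0.1411  0.006 ]
top 125 [403.5 221.3] 995.0 [ 0.5567 -0.1413  0.006 ]
top 135 [403.4 221.3] 996.5 [ 0.5568 -0.1412  0.006 ]
top 145 [403.4 221.3] 997.0 [ 0.5568 -0.1412  0.006 ]
```

Wrist and top view, corrected for the ring's wall height, agree on a rest centre of about (0.5566, −0.139). I'm correcting for that and lowering.

```bash
python3 -m creep '0 0 0 0.25 0.07 2 50;0 0 0 0 0 3 50;0 0 0 0 0 3 50;0 0 0 0 0 2 50;0 0 0 0 0 0 50;0 0 0 0 0 0 50'|grep gripper; python3 st.py; python3 -m creep '0 0 0 0 0 0.3 50;0 0 0 0 0 0.2 50;0 0 0 0 0 0.2 50;0 0 0 0 0 0.2 50;0 0 0 0 0 0 50'|grep gripper; python3 st.py
python3 - <<'E'
from h import *
from plant import bot
d=bot.snapshot("scene"); cv2.imwrite("pics/s6.png",cv2.resize(d["image"][120:220,170:290],None,fx=5,fy=5,interpolation=cv2.INTER_CUBIC))
E
```

```text
gripper_force: 33.6
t 18.45 yaw 259.61 T [-0.013 -0.021 -0.008] F [ 0.2 -0.4 -1.1] p [ 0.5569 -0.139   0.0853]
gripper_force: 33.6
t 18.95 yaw 259.53 T [0.07  0.045 0.008] F [-1.5  0.4 -2.7] p [ 0.5567 -0.14    0.0755]
```

View pics/s6.png

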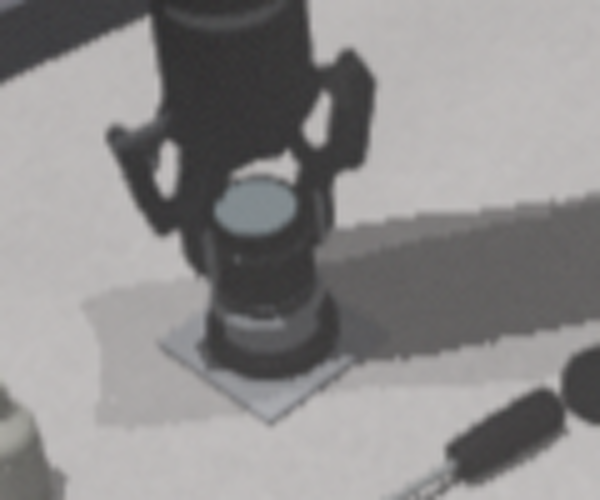

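The crop shows the flange (columns 205–338) centred over the ring (about 203–340). Now lowering in small steps.

```bash
python3 -m creep '0 0 0 0 0 0.1 50;0 0 0 0 0 0.1 50;0 0 0 0 0 0.1 50;0 0 0 0 0 0 50'|grep gripper; python3 st.py; python3 -m creep '0 0 0 0 0 0.1 50;0 0 0 0 0 0.1 50;0 0 0 0 0 0 50'|grep gripper; python3 st.py;python3 -m creep '0 0 0 0 0 0.1 50;0 0 0 0 0 0.1 50;0 0 0 0 0 0 50'|grep gripper; python3 st.py
```

```text
gripper_force: 33.6
t 19.4 yaw 259.54 T [-0.005  0.016  0.007] F [-0.4 -0.7 -3. ] p [ 0.5567 -0.14    0.0725]
gripper_force: 33.6
t 19.7 yaw 259.54 T [ 0.013 -0.014  0.008] F [ 0.5 -0.4 -3.6] p [ 0.5567 -0.14    0.0705]
gripper_force: 33.6
t 20.0 yaw 259.54 T [ 0.013 -0.045  0.019] F [-0.7  0.1 -2. ] p [ 0.5567 -0.14    0.0685]
```

```bash
python3 -m creep '0 0 0 0 0 0.1 50;0 0 0 0 0 0.1 50;0 0 0 0 0 0 50'|grep gripper; python3 st.py; python3 -m creep '0 0 0 0 0 0.1 50;0 0 0 0 0 0.1 50;0 0 0 0 0 0 50'|grep gripper; python3 st.py;python3 -m creep '0 0 0 0 0 0.1 50;0 0 0 0 0 0.1 50;0 0 0 0 0 0 50'|grep gripper; python3 st.py
```

```text
gripper_force: 33.6
t 20.3 yaw 259.54 T [ 0.046  0.024 -0.046] F [ 0.4  0.3 -2.6] p [ 0.5567 -0.14    0.0665]
gripper_force: 33.6
t 20.6 yaw 259.54 T [-0.039  0.001 -0.01 ] F [ 0.9  0.4 -2.5] p [ 0.5567 -0.14    0.0645]
gripper_force: 33.6
t 20.9 yaw 259.54 T [-0.002  0.009  0.041] F [-0.5  0.7 -1.9] p [ 0.5567 -0.14    0.0625]
```

```bash
python3 -m creep '0 0 0 0 0 0.1 50;0 0 0 0 0 0.1 50;0 0 0 0 0 0 50'|grep gripper; python3 st.py; python3 -m creep '0 0 0 0 0 0.1 50;0 0 0 0 0 0.05 50;0 0 0 0 0 0 50'|grep gripper; python3 st.py;python3 -m creep '0 0 0 0 0 0.05 50;0 0 0 0 0 0 50'|grep gripper; python3 st.py
```

```text
gripper_force: 33.6
t 21.2 yaw 259.54 T [-0.032 -0.002  0.011] F [-0.1  0.  -3.1] p [ 0.5567 -0.14    0.0605]
gripper_force: 34.0
t 21.5 yaw 259.54 T [0.021 0.172 0.007] F [-1.1 -0.3  0.2] p [ 0.5569 -0.1401  0.0594]
gripper_force: 34.5
t 21.7 yaw 259.54 T [0.227 0.698 0.005] F [-3.5  0.5  4.8] p [ 0.5568 -0.1401  0.0594]
```

Seated contact inside the ring at about 0.059, with the force rising. I'll release gently and look.

```bash
python3 -m creep '0 0 0 0 0 -0.03 50;0 0 0 0 0 0 50' 20|grep gripper; python3 st.py; python3 -m creep '0 0 0 0 0 0 75;0 0 0 0 0 0 85;0 0 0 0 0 0 100;0 0 0 0 0 0 100;0 0 0 0 0 0 100;0 0 0 0 0 0 100'; python3 st.py; python3 -m creep '0 0 0 0 0 -1 100;0 0 0 0 0 -3 100;0 0 0 0 0 -4 100;0 0 0 0 0 -4 100;0 0 0 0 0 0 100;0 0 0 0 0 0 100'
python3 - <<'E'
from h import *
from plant import bot
d=bot.snapshot("scene"); cv2.imwrite("pics/s7.png",cv2.resize(d["image"][130:330,170:390],None,fx=3,fy=3,interpolation=cv2.INTER_CUBIC)); w=bot.snapshot("wrist"); t=bot.snapshot("top")
print(proj(d,[.5567,-.14,.082]), proj(t,[.5567,-.14,.082]))
np.savez("f.npz",**d); cv2.imwrite("pics/w7.png",w["image"]);np.savez("fw.npz",**w)
E
```

```text
gripper_force: 34.2
t 21.9 yaw 259.54 T [0.126 0.664 0.027] F [-3.  -0.6  5.2] p [ 0.5568 -0.1401  0.0593]
time_s: 22.5
position: [0.5568, -0.14, 0.059]
ee_rot: [0.0, -0.64, 0.769, 0.0]
force: [0.1, 0.3, -0.4]
width: 0.085
gripper_force: 0.0
t 22.5 yaw 259.54 T [ 0.001  0.033 -0.008] F [ 0.1  0.3 -0.4] p [ 0.5568 -0.14    0.059 ]
time_s: 23.1
position: [0.5576, -0.1404, 0.1808]
ee_rot: [0.001, -0.64, 0.769, -0.001]
force: [0.0, 0.7, -1.2]
width: 0.085
gripper_force: 0.0
[221.40735792 164.79293786] [411.89581728 219.82463355]
```

View pics/s7.png

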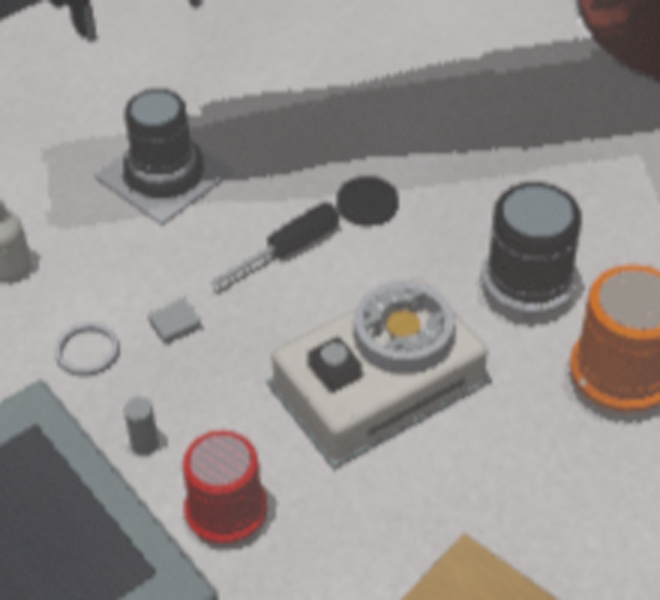

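The scene crop shows the lens upright in the rest at crop (155,107), the camera empty, the button down and everything else in place. One numeric check of the top-face height by triangulation: it should be 0.082.

Run:
```python
from h import *
from plant import bot
D={"scene":np.load("f.npz"),"wrist":np.load("fw.npz"),"top":bot.snapshot("top")}
A=[];b=[]
for n,d in D.items():
    g=cv2.cvtColor(d["image"],cv2.COLOR_BGR2GRAY); c=proj(d,[.5567,-.14,.082]); best=None
    for t in(70,85,100,115):
        for ct in blobs(cv2.threshold(g,t,255,0)[1],100):
            e=cv2.fitEllipse(ct)
            if np.hypot(*(np.array(e[0])-c))<14 and e[1][1]<130: print(n,t,np.round(c,1),np.round(e[0],1),np.round(e[1],1)); best=best if best else e
    if best:
        C=-d["R"].T@d["t"]; v=d["R"].T@np.array([(best[0][0]-d["cx"])/d["fx"],(best[0][1]-d["cy"])/d["fy"],1]); v/=np.linalg.norm(v)
        M=np.eye(3)-np.outer(v,v); A.append(M); b.append(M@C)
print("top point",np.linalg.lstsq(np.vstack(A),np.hstack(b),rcond=None)[0].round(4)); s=bot.sense(); print(s["time_s"],s["position"])
```

```text
scene 70 [221.4 164.8] [223.1 176.9] [20.1 22.8]
wrist 70 [282.2 213.9] [287.  206.2] [57.7 78.5]
wrist 85 [282.2 213.9] [281.5 212.5] [55.1 55.8]
wrist 85 [282.2 213.9] [283.2 202.6] [72.3 82.9]
wrist 100 [282.2 213.9] [281.6 212.4] [53.5 55.2]
wrist 115 [282.2 213.9] [281.7 212.4] [52.8 54.3]
top 70 [411.9 219.8] [412.2 219.5] [19.2 19.9]
top 85 [411.9 219.8] [412.1 219.5] [19.1 19.4]
top 100 [411.9 219.8] [412.1 219.6] [18.8 19.2]
top point [ 0.5566 -0.141   0.0449]
23.3 [ 0.55614754 -0.13972112  0.17767747]
```

Wrist and top views match a top face at 0.082 m: each is within 1.5 px and the face appears as a round disc, so the lens is level. The scene fit picked the wrong contour, which spoils the combined triangulated point. The gripper is clear, so I'm handing in.

```bash
python3 -c "
from plant import bot
print(bot.sign_off())"
```

```text
the job is handed in; nothing more can be done
None
```

The job is handed in, at about 23 s: button pressed fully down, lens turned about 85° to its felt stop and lifted off, then stood upright in the rest and released; that it is fully home rests on contact height and camera views, not a press test.

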